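# Square two heel blocks into the corner of the bench stop

### The job

Line up the two heel blocks for cementing by pushing them along the bench with the fingertips or the outside of the fingers: both must end with the flat face snug against the long rail of the L-shaped wooden stop, closed up into its corner, so that the first touches the short leg and the second touches the first (either block may be first). Only push them: do not take a block between the fingers or lift or tip it, and leave everything else on the bench where it lies.

Things in the scene. Friction and masses are not known exactly. Their poses are not given: they have to be found in the camera images.
- stop: L-shaped stop of pale wood battens screwed to the bench, 22 mm thick, 20 high. Origin: inner corner, at bench height. x points into the long rail, away from the robot; y along the rail, away from the short leg; z up. Rail face: plane x = 0, y from 0 to 270 mm; short leg face: plane y = 0, x from 0 to -62 mm. Blocks belong at x < 0, y > 0
- heel_a: one of two equal tan heel blocks, D-shaped from above, 28 mm high, wide face down: on the bench 48 mm along the flat face, 26 deep from flat face to round side; the top is 42x23. Flat face upright, round side and ends lean in. 0.05 kg, friction about 0.6. Origin: centre of the upper face, 28 above the bench. Axes: x along the flat face, y towards the round side, z down.
- heel_b: one of two equal tan heel blocks, D-shaped from above, 28 mm high, wide face down: on the bench 48 mm along the flat face, 26 deep from flat face to round side; the top is 42x23. Flat face upright, round side and ends lean in. 0.05 kg, friction about 0.6. Origin: centre of the upper face, 28 above the bench. Axes: x along the flat face, y towards the round side, z down.
- heel_a_flat (a point): middle of the flat face of heel_a, 14 mm above the bench and 13 mm from the block's middle; axes as the block's. The block is widest (48) in the 7 mm next to this face. At the start it looks towards the rail, up to 25 degrees askew
- heel_b_flat (a point): middle of the flat face of heel_b, 14 mm above the bench and 13 mm from the block's middle; axes as the block's. The block is widest (48) in the 7 mm next to this face. At the start it looks towards the rail, up to 25 degrees askew
- stone_a: bystander: dark grey rubbing block, 37x53x18 mm, lying in front of and between the two heel blocks; origin: centre of its underside, y along its length
- stone_b: bystander: dark grey waisted rubbing block, 33x59x15 mm, to the right of the short leg; origin: centre of its underside, y along its length
- tape: bystander: roll of masking tape lying flat, 92 mm across, 24 high, to the left; origin: centre of its underside
- tin: bystander: round flat tin, 60 mm across, 25 high, near right; origin: centre of its underside
- pen: bystander: marking pen, 131 mm long, 12 thick, to the left of the heel blocks; origin: middle of its underside, y along it

How it is judged:
At the end, for the whole second after the job is handed in: Both blocks rest on the bench with the middle of the flat face within 5 mm of the rail and within 0.09 rad of parallel to it; along the rail the first block's middle is less than 29 mm from the short leg (touching: 24) and the second's less than 81 mm (touching: 72) (x of each of heel_a_flat, heel_b_flat in the frame of stop above -0.005 m and y of each of heel_a_flat, heel_b_flat in the frame of stop above 0.015 m and angle between the y axis of each of heel_a, heel_b and the x axis of stop, either way round below 0.09 rad and height (world z) of heel_a between 0.024 and 0.032 m and linear speed of each of heel_a, heel_b below 0.01 m/s and height (world z) of heel_b between 0.024 and 0.032 m and ((y of heel_a_flat in the frame of stop below 0.029 m and y of heel_b_flat in the frame of stop below 0.081 m) or (y of heel_b_flat in the frame of stop below 0.029 m and y of heel_a_flat in the frame of stop below 0.081 m))).
It fails at once if a heel block is lifted off the bench (height (world z) of any of heel_a, heel_b above 0.037 m).
It fails at once if a heel block is tipped by more than 0.5 rad ((angle between heel_a's own x axis and vertical below 1.07 rad or angle between heel_a's own x axis and vertical above 2.07 rad) or (angle between heel_a's own y axis and vertical below 1.07 rad or angle between heel_a's own y axis and vertical above 2.07 rad) or (angle between heel_b's own x axis and vertical below 1.07 rad or angle between heel_b's own x axis and vertical above 2.07 rad) or (angle between heel_b's own y axis and vertical below 1.07 rad or angle between heel_b's own y axis and vertical above 2.07 rad)).
It fails at once if a heel block is taken between the fingers ((x of the grasp point in the frame of heel_a between -0.022 and 0.022 m and y of the grasp point in the frame of heel_a between -0.012 and 0.01 m and z of the grasp point in the frame of heel_a above -0.006 m) or (x of the grasp point in the frame of heel_b between -0.022 and 0.022 m and y of the grasp point in the frame of heel_b between -0.012 and 0.01 m and z of the grasp point in the frame of heel_b above -0.006 m)).
It fails at once if another thing on the bench is moved by more than 20 mm (distance of any of stone_a, stone_b, tape, tin, pen from where it was at the start of the episode above 0.02 m).
It also fails if it takes over 58 s, if anything falls off the work surface, if the arm or the gripper's body presses on something with over 40 N, if the wrist force passes 120 N, or if a joint passes its speed limit or range.

### The arm

A 7-joint arm with a two-finger parallel gripper is mounted at the origin on a cart in front of the work surface, level with it; the furniture and walls round the work are solid. World frame = base frame: x ahead of the robot, y to its left, z up, the work surface at z = 0. Lengths are in m, angles in rad, forces in N, time in s.
With the tool pointing down it reaches from about 0.425 to 0.925 m from the base axis. Payload 6.8 kg.
Tool frame: the origin (TCP) lies between the finger pads; the fingertips stand 11 mm ahead of it and the grasp point (between the pads) lies 8 mm behind it; z points along the fingers, y is the line along which they close (so a half turn about z gives the same grasp; the last joint's range is limited). The gripper opens to 85 mm and grips with 20 to 120 N. Pads are 22 mm wide; open, the fingers measure 114 mm over their backs; the gripper's body (76 mm by 85 mm) begins 54 mm behind the grasp point. The pads swing forward as they close: fully open they stand 13 mm farther back than shut.
Start: joints at [-1.304, 0.477, 0.022, 1.555, -0.011, 1.109, -0.083], TCP at [0.247, 0.628, 0.242] pointing down, gripper open.
Joint ranges: [-2.96, 2.96], [-0.34, 2.1], [-1.41, 1.46], [0.24, 2.44], [-1.37, 4.51], [0.17, 1.92], [-2.96, 2.96]. Speed limits (rad/s): [2.39, 2.39, 3.14, 3.14, 3.14, 3.14, 3.14].

### API

Orientations are given as a rotation vector (axis times angle).
In Python, from bench import r gives the robot as it stands.
- The arm moves only by the tool send_rows, never from a script. Its argument "deltas" is a list of rows, each an object of numbers: "dx", "dy", "dz": the shift along the world's x, y, z in mm; "rx", "ry", "rz": the turn, a rotation vector about the world's x, y, z in degrees. A call has 1 to 5 rows; each row is the pose to reach, as a shift and turn from the pose commanded when the call began; what a row does not reach only later rows make up. A row lasts 1/12 s, in which the tool goes at most 41.7 mm and 7.16 degrees, less where a joint would pass 70% of its speed; a pose out of reach is approached as far as the arm can. A call with a gripper value outside its range is refused whole. "jaw" is the finger opening in mm, from 0 to 85.4, set as the call begins (left out, the last holds). The fingers move at their own pace and stop on an object; "newtons" is the grip in N (left out, the last holds). Time passes only in rows, so rows that repeat a pose let the fingers close. It gives the time, the measured TCP pose, the force, the opening and the grip force at its end, in the units of the state.
- r.get_obs(): the state, without advancing time (a new reading comes with each control period).
- r.grab_frame(name): name is "side" or "top" or "wrist"; returns a dict with "frame" (420x560x3 uint8, blue, green, red), "z_map" (420x560 float32, m along the optical axis (not along the pixel's ray), 0 where there is no reading), "vertical_fov" (degrees; the focal length in pixels is half the picture's height over the tangent of half this angle, whatever the lens; pixels are square), "cx", "cy" (the principal point, pixels), "xyz" and "orientation" of the camera in the world. Camera axes: x right, y down, z forward; pixel columns grow to the right and rows downward; lengths in m; the calibration is good to about 2 mm. The wrist camera is an equidistant fisheye: a pixel r from the principal point sees the ray r / f radians off the axis. A picture is of the moment at which its call begins.
- r.hand_in(): hands the job in; it is judged then, once.
The state is a dict: "clock": time; "joints": joint angles; "qvel": joint speeds; "tau": joint torques, N m; "tcp_pos": TCP position; "orientation": TCP orientation; "contact_force": force on the tool from outside, world axes, zero at the start; "moment": the same for the moment, N m; "grip_width": finger opening in m; "gripper_force": force on a finger pad.
Only numpy, scipy, OpenCV 4.12 (cv2) and the standard library are available. Lean on these libraries where they do the work, as an engineer would, in place of code of your own. Each camera call takes 0.05 s, during which the arm holds its last target. There are 200 camera calls.

## Working session

There is one attempt and no reset: what is moved stays moved. The work goes in short steps, Python scripts to look and compute and a tool call to move; the robot and the scene stay as the last step left them, time stands still between calls to the robot, and variables do not carry over. Pictures are saved under pics/ and viewed, at most 10 in all, crops included, and the job is handed in when it is done.

Besides the shell and the picture viewer there is one more tool, called by a JSON object that holds its "method" and its "body", one argument or row to a line. send_rows: Moves the arm, as the interface text tells. Its arguments: {"type":"object","properties":{"deltas":{"type":"array","items":{"type":"object","properties":{"dx":{"type":"number"},"dy":{"type":"number"},"dz":{"type":"number"},"rx":{"type":"number"},"ry":{"type":"number"},"rz":{"type":"number"}}}},"jaw":{"type":"number"},"newtons":{"type":"number"}},"required":["deltas"]}

```bash
mkdir -p pics; ls; cat > h.py <<'E'
import numpy as np, cv2
from scipy.spatial.transform import Rotation as R
from bench import r
def cam(n):
    d=r.grab_frame(n); d['f']=d['frame'].shape[0]/2/np.tan(np.radians(d['vertical_fov'])/2)
    d['R']=R.from_rotvec(d['orientation']).as_matrix(); d['n']=n; return d
def ray(d,uv,z):
    "pixels (N,2) -> world points on plane z (pinhole cams)"
    uv=np.atleast_2d(uv).astype(float)
    v=np.c_[(uv[:,0]-d['cx'])/d['f'],(uv[:,1]-d['cy'])/d['f'],np.ones(len(uv))]@d['R'].T
    o=np.array(d['xyz']); return o+v*((z-o[2])/v[:,2])[:,None]
def cloud(d):
    z=d['z_map']; h,w=z.shape; u,v=np.meshgrid(np.arange(w),np.arange(h))
    c=np.stack([(u-d['cx'])/d['f']*z,(v-d['cy'])/d['f']*z,z],-1)
    return c@d['R'].T+np.array(d['xyz'])
E
python3 - <<'E'
from h import *
o=r.get_obs(); print({k:np.round(v,3) for k,v in o.items()})
for n in('top','side'):
    d=cam(n); cv2.imwrite(f'pics/{n}0.png',d['frame']); print(n,d['xyz'],d['R'].round(3).tolist(),d['f'])
    np.savez(f'{n}0.npz',**{k:d[k] for k in d})
E
```

```text
pics
{'clock': np.float64(0.0), 'joints': array([-1.304,  0.478,  0.022,  1.556, -0.012,  1.109, -0.083]), 'qvel': array([-0.   ,  0.   , -0.001, -0.001, -0.   , -0.   , -0.   ]), 'tau': array([-1.0000e-03, -5.9645e+01,  1.6080e+00, -2.8119e+01,  1.2000e-02,
        9.0000e-03,  0.0000e+00]), 'tcp_pos': array([0.247, 0.628, 0.241]), 'orientation': array([-5.850e-01, -3.086e+00,  3.000e-03]), 'contact_force': array([-0.616,  0.411, -0.279]), 'moment': array([ 0.022, -0.014, -0.003]), 'gripper_force': np.float64(0.0), 'grip_width': np.float64(0.086)}
top [0.33753155 0.01540472 1.13073304] [[-0.016, -0.985, 0.173], [-1.0, 0.018, 0.011], [-0.014, -0.173, -0.985]] 487.99077284493166
side [0.57237463 0.79836357 0.72319195] [[-0.999, 0.039, -0.017], [0.038, 0.65, -0.759], [-0.019, -0.759, -0.65]] 383.0300356176171
```

View pics/top0.png

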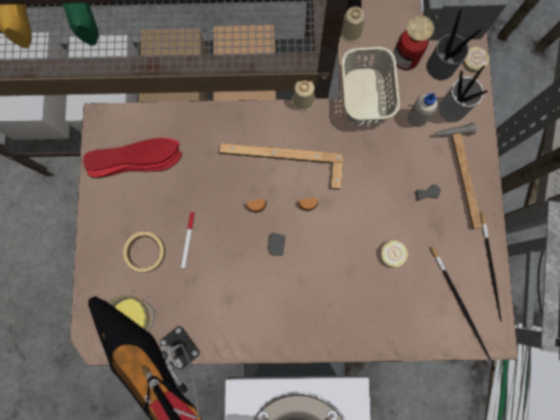

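View pics/side0.png

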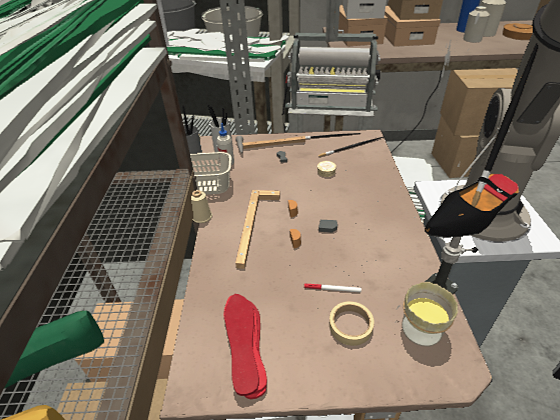

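The top view shows the stop's rail from (220,150) to (340,157) with its short leg down to (337,187). The heels are at (257,204) and (308,203) with their flat sides up, towards the rail, and stone_a is at (277,244). The side view agrees: stop corner near (262,195), heels at (293,208) and (296,237).

```bash
cat > m.py <<'E'
from h import *
def heels(d,zt=0.028):
    "top view: heel masks -> (flat mid, heading of flat normal towards rail, bbox) using flat edge fit"
    hsv=cv2.cvtColor(d['frame'],cv2.COLOR_BGR2HSV).astype(int); C=cloud(d)
    m=((hsv[...,0]>4)&(hsv[...,0]<18)&(hsv[...,1]>135)&(C[...,0]>.45)&(C[...,0]<.85)&(abs(C[...,1])<.3)&(C[...,2]<.045)).astype(np.uint8)
    n,l,s,c=cv2.connectedComponentsWithStats(m,connectivity=8); out=[]
    for i in range(1,n):
        if s[i,4]<40: continue
        v,u=np.where(l==i); P=ray(d,np.c_[u,v],zt)[:,:2]
        out.append((P,s[i,4],c[i],np.median(C[l==i][:,2])))
    return out
def stop(d):
    C=cloud(d); hsv=cv2.cvtColor(d['frame'],cv2.COLOR_BGR2HSV).astype(int)
    m=((hsv[...,0]>8)&(hsv[...,0]<25)&(hsv[...,1]>80)&(hsv[...,2]>150)&(C[...,0]>.55)&(C[...,0]<.85)&(C[...,1]>-.2)&(C[...,1]<.35)&(C[...,2]<.04)&(C[...,2]>.008))
    n,l,s,c=cv2.connectedComponentsWithStats(m.astype(np.uint8),connectivity=8)
    i=1+np.argmax(s[1:,4]); v,u=np.where(l==i); return ray(d,np.c_[u,v],.02)[:,:2], s[i]
E
python3 - <<'E'
from m import *
for n in('top','side'):
    d=dict(np.load(n+'0.npz')); d['f']=float(d['f'])
    print(n); C=cloud(d)
    for P,a,c,z in heels(d):
        b=cv2.minAreaRect(P.astype(np.float32)*1000); print('heel px',c.round(),a,'z',z.round(4),'mean',P.mean(0).round(4),P.min(0).round(3),P.max(0).round(3),'rect',np.round(b[0],1),np.round(b[1],1),round(b[2],1))
    S,st=stop(d); print('stop',st,len(S))
    # corner frame: project to estimate
    h=cv2.convexHull(S.astype(np.float32)*1000); print(cv2.approxPolyDP(h,6,True)[:,0].round(1).tolist())
d=dict(np.load('top0.npz')); f=cv2.resize(d['frame'][120:270,170:370],None,fx=4,fy=4,interpolation=cv2.INTER_CUBIC); cv2.imwrite('pics/crop0.png',f)
hsv=cv2.cvtColor(d['frame'],cv2.COLOR_BGR2HSV)
for u,v in((257,204),(308,203),(280,155),(337,175),(277,244),(200,204)): print(u,v,hsv[v,u])
for nm,p in (('stone',(277,244)),):
    P=ray(d,[p],.018); print(nm,P)
E
```

```text
top
heel px [308. 204.] 152 z 0.0258 mean [ 0.5365 -0.0329] [ 0.524 -0.052] [ 0.547 -0.013] rect [535.7 -32.4] [39.1 23.3] 89.0
heel px [256. 205.] 153 z 0.0264 mean [0.5356 0.0856] [0.524 0.067] [0.547 0.107] rect [535.5  87.1] [39.1 23.4] 89.4
stop [ 220  143  123   45 1216] 1216
[[682.7999877929688, 170.6999969482422], [668.0999755859375, 170.60000610351562], [575.7999877929688, -109.19999694824219], [655.0, -116.80000305175781]]
side
heel px [293. 208.] 118 z 0.0267 mean [ 0.5412 -0.0191] [ 0.53  -0.055] [0.551 0.015] rect [540.7 -19.7] [21.6 70. ] 1.4
heel px [295. 237.] 155 z 0.0268 mean [0.5405 0.098 ] [0.528 0.067] [0.553 0.132] rect [540.7  99.4] [24.4 66.2] 1.5
stop [235 190  45  74 681] 681
[[690.7999877929688, 166.8000030517578], [668.5999755859375, 171.3000030517578], [577.5999755859375, -108.80000305175781], [658.7000122070312, -118.80000305175781]]
257 204 [ 14 147 167]
308 203 [ 14 149 168]
280 155 [ 15 108 186]
337 175 [ 15 106 190]
277 244 [60  6 84]
200 204 [ 11  62 140]
stone [[0.44591655 0.03915887 0.018     ]]
```

View pics/crop0.png

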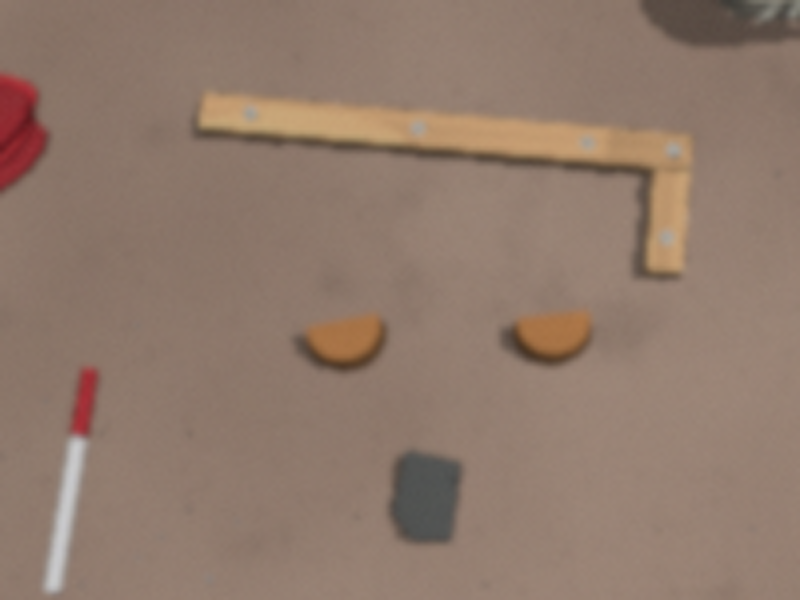

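The crop shows the rail's inner edge from (200,128) to the inner corner (651,166), and the short leg's inner face from there to (647,271). The left heel's flat edge runs (307,327)–(382,314), the right heel's (516,319)–(589,311). The stone spans (392–460, 450–542).

```bash
python3 - <<'E'
from m import *
d=dict(np.load('top0.npz')); d['f']=float(d['f'])
def w(pts,z): return ray(d,(np.array(pts)+.5)/4-.5+[170,120],z)[:,:2]*1000
s=w([(200,129),(651,166),(647,271)],.02); print('rail end, corner, leg end',s.round(1).tolist(),np.linalg.norm(s[0]-s[1]),np.linalg.norm(s[2]-s[1]))
S,_=stop(d); S=S*1000
# rail face fit: for each column bin along y, min x (half a pixel outward)
yb=np.arange(-70,165,4.); lo=[(y,S[abs(S[:,1]-y)<3][:,0].min()) for y in yb]
p=np.polyfit(*np.array(lo).T,1); print('inner edge x=%.4f*y+%.1f'%tuple(p))
dirr=(s[0]-s[1])/np.linalg.norm(s[0]-s[1]); th=np.degrees(np.arctan2(dirr[0],dirr[1])); print('rail dir',dirr,th)
ax=np.array([dirr[1],-dirr[0]])  # stop x
for n,pts in (('L',[(307,327),(382,314)]),('R',[(516,319),(589,311)])):
    q=w(pts,.028); m=q.mean(0); e=q[0]-q[1]
    print(n,q.round(1).tolist(),'mid',m.round(1),'len',np.linalg.norm(e),'ang',np.degrees(np.arctan2(e[0],e[1])),'in stop',(m-s[1])@ax,(m-s[1])@dirr)
print('stone',w([(392,450),(460,460),(450,542),(395,540)],.018).round(0).tolist())
print('pen',w([(88,370),(53,590)],.006).round(0).tolist())
E
```

```text
rail end, corner, leg end [[666.0, 171.5], [638.2, -93.6], [575.3, -89.1]] 266.5377079950021 63.03349865405393
inner edge x=0.1072*y+649.8
rail dir [0.10424313 0.99455184] 5.98356160213281
L [[544.4, 108.0], [551.2, 64.8]] mid [547.8  86.4] len 43.77065664992132 ang -8.951098330770641 in stop -108.66564081260648 169.57842067120816
R [[546.8, -12.3], [550.7, -54.3]] mid [548.8 -33.3] len 42.22662017391091 ang -5.299116182526329 in stop -95.20436660131497 50.67059532445348
stone [[474.0, 60.0], [467.0, 21.0], [420.0, 28.0], [422.0, 59.0]]
pen [[525.0, 238.0], [398.0, 256.0]]
```

{"method": "send_rows", "body": {
  "deltas": [
    {"dx":14,"dy":-38,"rz":3},
    {"dx":28,"dy":-76,"rz":6},
    {"dx":42,"dy":-114,"rz":9},
    {"dx":56,"dy":-152,"rz":12},
    {"dx":70,"dy":-190,"rz":15.4}
  ],
  "jaw": 24,
  "newtons": 40
}}

```text
$.deltas[0]: bad value
```

{"method": "send_rows", "body": {
  "deltas": [
    {"dx":20,"dy":-36},
    {"dx":40,"dy":-72},
    {"dx":60,"dy":-108},
    {"dx":80,"dy":-144},
    {"dx":100,"dy":-180}
  ]
}}

```text
$.deltas[0]: bad value
```

{"method": "send_rows", "body": {
  "deltas": [
    {"dx":13,"dy":-38},
    {"dx":26,"dy":-76},
    {"dx":39,"dy":-114},
    {"dx":52,"dy":-152},
    {"dx":65,"dy":-190}
  ]
}}

```text
$.deltas[0]: bad value
```

{"method": "send_rows", "body": {
  "deltas": [
    {"dx":4,"dy":-30,"dz":-25},
    {"dx":9,"dy":-60,"dz":-50},
    {"dx":14,"dy":-90,"dz":-80},
    {"dx":17,"dy":-101,"dz":-115},
    {"dx":17,"dy":-101,"dz":-150}
  ]
}}

```text
$.deltas[0]: bad value
```

{"method": "send_rows", "body": {
  "deltas": [
    {"dx":14,"dy":-38,"dz":0,"rx":0,"ry":0,"rz":3},
    {"dx":28,"dy":-76,"dz":0,"rx":0,"ry":0,"rz":6},
    {"dx":42,"dy":-114,"dz":0,"rx":0,"ry":0,"rz":9},
    {"dx":56,"dy":-152,"dz":0,"rx":0,"ry":0,"rz":12},
    {"dx":70,"dy":-190,"dz":0,"rx":0,"ry":0,"rz":15.4}
  ],
  "jaw": 24,
  "newtons": 40
}}

```text
clock: 0.52
tcp_pos: [0.3173, 0.436, 0.2419]
orientation: [-0.162, -3.137, 0.001]
contact_force: [1.7, 0.5, -0.1]
grip_width: 0.0256
gripper_force: 0.0
```

{"method": "send_rows", "body": {
  "deltas": [
    {"dx":20,"dy":-36,"dz":0,"rx":0,"ry":0,"rz":0},
    {"dx":40,"dy":-72,"dz":0,"rx":0,"ry":0,"rz":0},
    {"dx":60,"dy":-108,"dz":0,"rx":0,"ry":0,"rz":0},
    {"dx":80,"dy":-144,"dz":0,"rx":0,"ry":0,"rz":0},
    {"dx":100,"dy":-180,"dz":0,"rx":0,"ry":0,"rz":0}
  ]
}}

```text
clock: 0.93
tcp_pos: [0.4175, 0.2561, 0.2422]
orientation: [-0.166, -3.137, 0.0]
contact_force: [0.8, 0.6, 0.2]
grip_width: 0.024
gripper_force: 0.0
```

{"method": "send_rows", "body": {
  "deltas": [
    {"dx":13,"dy":-38,"dz":0,"rx":0,"ry":0,"rz":0},
    {"dx":26,"dy":-76,"dz":0,"rx":0,"ry":0,"rz":0},
    {"dx":39,"dy":-114,"dz":0,"rx":0,"ry":0,"rz":0},
    {"dx":52,"dy":-152,"dz":0,"rx":0,"ry":0,"rz":0},
    {"dx":65,"dy":-190,"dz":0,"rx":0,"ry":0,"rz":0}
  ]
}}

```text
clock: 1.35
tcp_pos: [0.4821, 0.0662, 0.2423]
orientation: [-0.166, -3.137, -0.0]
contact_force: [0.7, 0.1, 0.2]
grip_width: 0.0238
gripper_force: 0.0
```

{"method": "send_rows", "body": {
  "deltas": [
    {"dx":4,"dy":-30,"dz":-25,"rx":0,"ry":0,"rz":0},
    {"dx":9,"dy":-60,"dz":-50,"rx":0,"ry":0,"rz":0},
    {"dx":14,"dy":-90,"dz":-75,"rx":0,"ry":0,"rz":0},
    {"dx":17,"dy":-101,"dz":-110,"rx":0,"ry":0,"rz":0},
    {"dx":17,"dy":-101,"dz":-150,"rx":0,"ry":0,"rz":0}
  ]
}}

```text
clock: 1.77
tcp_pos: [0.5006, -0.0369, 0.0922]
orientation: [0.175, 3.132, -0.002]
contact_force: [0.3, 0.8, -0.1]
grip_width: 0.024
gripper_force: 0.0
```

{"method": "send_rows", "body": {
  "deltas": [
    {"dx":0,"dy":0,"dz":-30,"rx":0,"ry":0,"rz":0},
    {"dx":0,"dy":0,"dz":-60,"rx":0,"ry":0,"rz":0},
    {"dx":0,"dy":0,"dz":-78,"rx":0,"ry":0,"rz":0},
    {"dx":0,"dy":0,"dz":-78,"rx":0,"ry":0,"rz":0}
  ]
}}

```text
clock: 2.1
tcp_pos: [0.4977, -0.0331, 0.0123]
orientation: [-0.167, -3.133, 0.0]
contact_force: [0.1, 0.3, 1.0]
grip_width: 0.0241
gripper_force: 0.0
```

```bash
python3 - <<'E'
from h import *
d=cam('wrist'); a=d['frame']; b=cv2.resize(cam('top')['frame'][130:270,200:370],None,fx=3,fy=3,interpolation=cv2.INTER_CUBIC)
c=np.zeros((420,800,3),np.uint8); c[:280,:374]=cv2.resize(a,(374,280)); c[:378,380:][:, :420]=cv2.resize(b,(420,346))[:378] if False else cv2.copyMakeBorder(cv2.resize(b,(420,346)),0,32,0,0,cv2.BORDER_CONSTANT)
cv2.imwrite('pics/p1.png',c); print(r.get_obs()['tcp_pos'],d['xyz'])
E
```

```text
[ 0.49862817 -0.03306168  0.01356725] [ 0.42125481 -0.02540733  0.14507595]
```

View pics/p1.png

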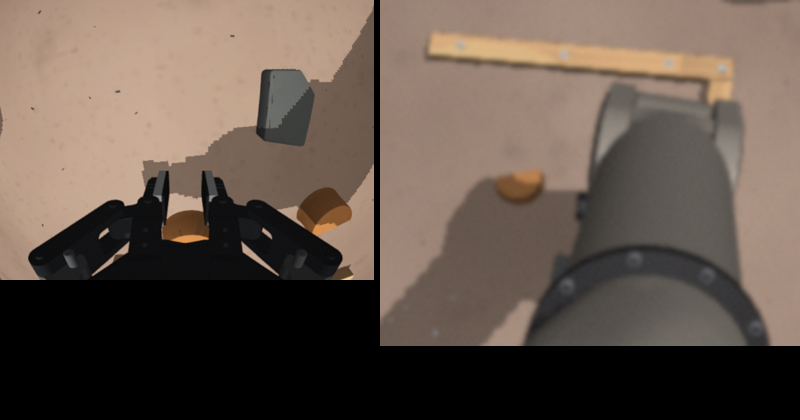

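The wrist view shows heel R at (187,225), centred just ahead of the two fingertips at (163,195) and (210,195). The top view shows heel L undisturbed at (520,182). Pushing R now.

{"method": "send_rows", "body": {
  "deltas": [
    {"dx":10,"dy":-2,"dz":0,"rx":0,"ry":0,"rz":0},
    {"dx":20,"dy":-4,"dz":0,"rx":0,"ry":0,"rz":0},
    {"dx":30,"dy":-6,"dz":0,"rx":0,"ry":0,"rz":0},
    {"dx":40,"dy":-8,"dz":0,"rx":0,"ry":0,"rz":0},
    {"dx":50,"dy":-10,"dz":0,"rx":0,"ry":0,"rz":0}
  ]
}}

```text
clock: 2.62
tcp_pos: [0.5507, -0.043, 0.0146]
orientation: [0.166, 3.136, 0.0]
contact_force: [0.4, -0.9, 0.3]
grip_width: 0.0241
gripper_force: 0.4
```

{"method": "send_rows", "body": {
  "deltas": [
    {"dx":9,"dy":-2,"dz":0,"rx":0,"ry":0,"rz":0},
    {"dx":18,"dy":-4,"dz":0,"rx":0,"ry":0,"rz":0},
    {"dx":27,"dy":-6,"dz":0,"rx":0,"ry":0,"rz":0},
    {"dx":36,"dy":-8,"dz":0,"rx":0,"ry":0,"rz":0},
    {"dx":45,"dy":-9,"dz":0,"rx":0,"ry":0,"rz":0}
  ]
}}

```text
clock: 3.03
tcp_pos: [0.5948, -0.0523, 0.0143]
orientation: [-0.167, -3.137, 0.0]
contact_force: [-1.8, -0.1, 1.9]
grip_width: 0.0243
gripper_force: 0.7
```

{"method": "send_rows", "body": {
  "deltas": [
    {"dx":3,"dy":-0.5,"dz":0,"rx":0,"ry":0,"rz":0},
    {"dx":6,"dy":-1,"dz":0,"rx":0,"ry":0,"rz":0},
    {"dx":9,"dy":-1.5,"dz":0,"rx":0,"ry":0,"rz":0},
    {"dx":9,"dy":-1.5,"dz":0,"rx":0,"ry":0,"rz":0}
  ]
}}

```text
clock: 3.37
tcp_pos: [0.6034, -0.0533, 0.0143]
orientation: [0.166, 3.137, -0.0]
contact_force: [-0.1, 1.1, 0.2]
grip_width: 0.0239
gripper_force: 0.1
```

{"method": "send_rows", "body": {
  "deltas": [
    {"dx":2,"dy":0,"dz":0,"rx":0,"ry":0,"rz":0},
    {"dx":4,"dy":0,"dz":0,"rx":0,"ry":0,"rz":0},
    {"dx":4,"dy":0,"dz":0,"rx":0,"ry":0,"rz":0}
  ]
}}

```text
clock: 3.62
tcp_pos: [0.6075, -0.0533, 0.0144]
orientation: [0.166, 3.137, 0.0]
contact_force: [-0.5, -0.3, 0.2]
grip_width: 0.0241
gripper_force: 0.1
```

```bash
python3 - <<'E'
from h import *
a=cam('wrist')['frame'][200:420,100:460]; b=cam('top')['frame'][130:230,200:370]; s=cam('side')['frame'][170:270,220:340]
c=np.zeros((600,800,3),np.uint8); c[:244,:400]=cv2.resize(a,(400,244)); c[:235,400:]=cv2.resize(b,(400,235),interpolation=cv2.INTER_CUBIC); c[250:600,:420]=cv2.resize(s,(420,350),interpolation=cv2.INTER_CUBIC)
cv2.imwrite('pics/p2.png',c)
E
```

```text
(no output)
```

View pics/p2.png

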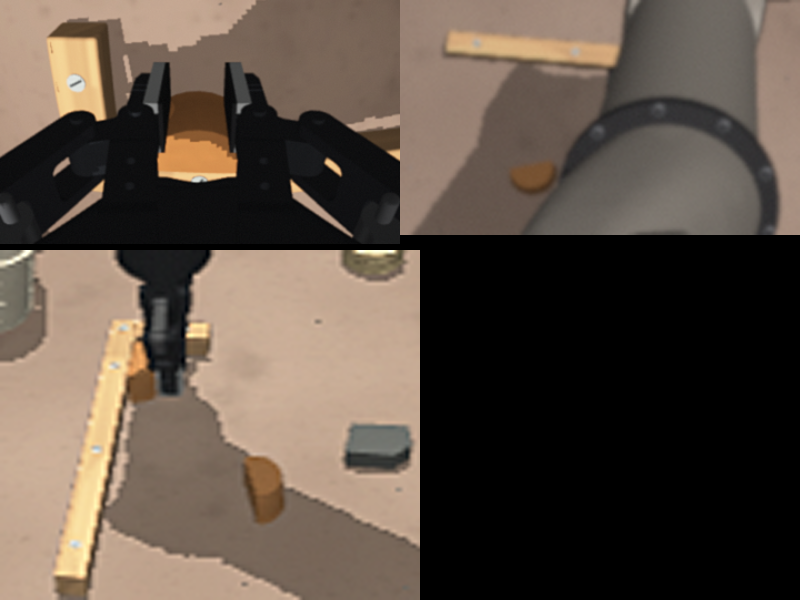

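The side crop shows R next to the rail at (140,370), parallel to it and almost touching. L is still at (265,488). I'll creep on until the force shows contact.

{"method": "send_rows", "body": {
  "deltas": [
    {"dx":1,"dy":0,"dz":0,"rx":0,"ry":0,"rz":0},
    {"dx":2,"dy":0,"dz":0,"rx":0,"ry":0,"rz":0},
    {"dx":2,"dy":0,"dz":0,"rx":0,"ry":0,"rz":0}
  ]
}}

```text
clock: 4.02
tcp_pos: [0.6091, -0.0534, 0.0143]
orientation: [-0.166, -3.137, 0.0]
contact_force: [-0.7, -0.4, 0.2]
grip_width: 0.0242
gripper_force: 0.3
```

{"method": "send_rows", "body": {
  "deltas": [
    {"dx":1,"dy":0,"dz":0,"rx":0,"ry":0,"rz":0},
    {"dx":2,"dy":0,"dz":0,"rx":0,"ry":0,"rz":0},
    {"dx":2,"dy":0,"dz":0,"rx":0,"ry":0,"rz":0}
  ]
}}

```text
clock: 4.27
tcp_pos: [0.6097, -0.0535, 0.0141]
orientation: [-0.167, -3.134, -0.0]
contact_force: [-4.6, -0.3, 2.6]
grip_width: 0.0242
gripper_force: 2.6
```

{"method": "send_rows", "body": {
  "deltas": [
    {"dx":-15,"dy":1.5,"dz":0,"rx":0,"ry":0,"rz":0},
    {"dx":-35,"dy":4,"dz":0,"rx":0,"ry":0,"rz":0},
    {"dx":-55,"dy":6,"dz":30,"rx":0,"ry":0,"rz":0},
    {"dx":-70,"dy":20,"dz":60,"rx":0,"ry":0,"rz":0},
    {"dx":-80,"dy":50,"dz":70,"rx":0,"ry":0,"rz":0}
  ]
}}

```text
clock: 4.68
tcp_pos: [0.5317, -0.0074, 0.0875]
orientation: [0.178, 3.132, -0.002]
contact_force: [1.0, 0.6, 0.0]
grip_width: 0.0243
gripper_force: 0.0
```

{"method": "send_rows", "body": {
  "deltas": [
    {"dx":-12,"dy":30,"dz":0,"rx":0,"ry":0,"rz":0},
    {"dx":-24,"dy":60,"dz":0,"rx":0,"ry":0,"rz":0},
    {"dx":-33,"dy":88,"dz":0,"rx":0,"ry":0,"rz":0},
    {"dx":-33,"dy":88,"dz":-10,"rx":0,"ry":0,"rz":0}
  ]
}}

```text
clock: 5.02
tcp_pos: [0.4981, 0.092, 0.0756]
orientation: [0.153, 3.135, 0.007]
contact_force: [0.6, 1.3, -0.5]
grip_width: 0.0241
gripper_force: 0.0
```

```bash
python3 - <<'E'
from h import *
a=cam('wrist')['frame']; b=cam('top')['frame'][130:270,200:370]; s=cam('side')['frame'][170:270,220:340]
c=np.zeros((600,800,3),np.uint8); c[:300,:400]=cv2.resize(a,(400,300)); c[:329,400:]=cv2.resize(b,(400,329),interpolation=cv2.INTER_CUBIC); c[300:600,:360]=cv2.resize(s,(360,300),interpolation=cv2.INTER_CUBIC)
cv2.imwrite('pics/p3.png',c);print(r.get_obs()['tcp_pos'])
E
```

```text
[0.49818035 0.08468435 0.07410722]
```

View pics/p3.png

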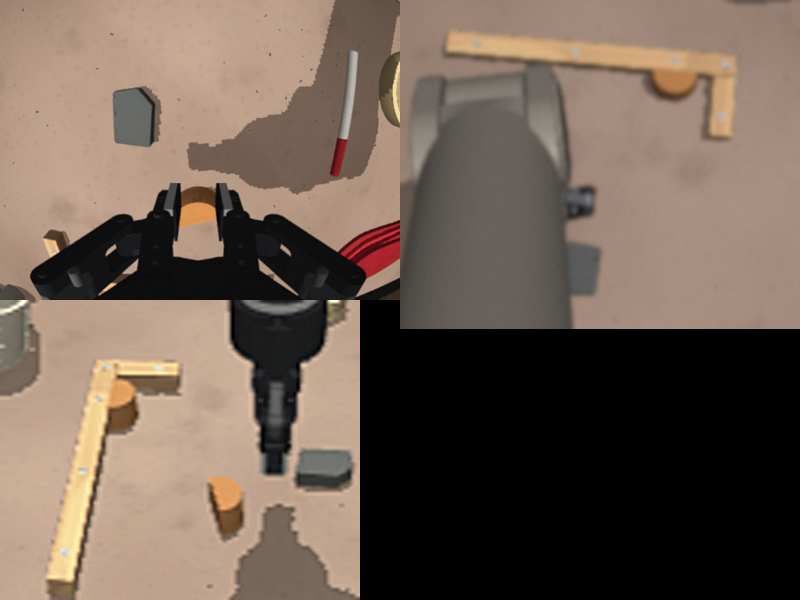

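The top crop shows R flat against the rail at (674,83), about 13 mm short of the leg. In the wrist view L, at (198,207), is centred between the fingertips, and the stone is clear. I'll lower the fingers and push L.

{"method": "send_rows", "body": {
  "deltas": [
    {"dx":0,"dy":0,"dz":-30,"rx":0,"ry":0,"rz":0},
    {"dx":0,"dy":0,"dz":-60,"rx":0,"ry":0,"rz":0},
    {"dx":0,"dy":0,"dz":-60,"rx":0,"ry":0,"rz":0},
    {"dx":6,"dy":-2,"dz":-60,"rx":0,"ry":0,"rz":0},
    {"dx":14,"dy":-4,"dz":-60,"rx":0,"ry":0,"rz":0}
  ]
}}

```text
clock: 5.58
tcp_pos: [0.5125, 0.0791, 0.0144]
orientation: [-0.169, -3.136, 0.001]
contact_force: [-0.7, -0.6, 0.3]
grip_width: 0.0238
gripper_force: 0.1
```

{"method": "send_rows", "body": {
  "deltas": [
    {"dx":10,"dy":-4,"dz":0,"rx":0,"ry":0,"rz":0},
    {"dx":20,"dy":-8,"dz":0,"rx":0,"ry":0,"rz":0},
    {"dx":30,"dy":-12,"dz":0,"rx":0,"ry":0,"rz":0},
    {"dx":40,"dy":-16,"dz":0,"rx":0,"ry":0,"rz":0},
    {"dx":50,"dy":-20,"dz":0,"rx":0,"ry":0,"rz":0}
  ]
}}

```text
clock: 6.0
tcp_pos: [0.5634, 0.0601, 0.0146]
orientation: [0.167, 3.137, 0.0]
contact_force: [-1.4, 1.2, -0.2]
grip_width: 0.024
gripper_force: 0.3
```

{"method": "send_rows", "body": {
  "deltas": [
    {"dx":10,"dy":-4,"dz":0,"rx":0,"ry":0,"rz":0},
    {"dx":20,"dy":-8,"dz":0,"rx":0,"ry":0,"rz":0},
    {"dx":30,"dy":-12,"dz":0,"rx":0,"ry":0,"rz":0},
    {"dx":40,"dy":-16,"dz":0,"rx":0,"ry":0,"rz":0},
    {"dx":48,"dy":-18,"dz":0,"rx":0,"ry":0,"rz":0}
  ]
}}

```text
clock: 6.42
tcp_pos: [0.6092, 0.0427, 0.014]
orientation: [-0.166, -3.133, -0.001]
contact_force: [-23.7, 6.2, 21.5]
grip_width: 0.0242
gripper_force: 13.2
```

{"method": "send_rows", "body": {
  "deltas": [
    {"dx":3,"dy":-1,"dz":0,"rx":0,"ry":0,"rz":0},
    {"dx":5,"dy":-1,"dz":0,"rx":0,"ry":0,"rz":0},
    {"dx":7,"dy":-1,"dz":0,"rx":0,"ry":0,"rz":0},
    {"dx":8,"dy":-1,"dz":0,"rx":0,"ry":0,"rz":0}
  ]
}}

```text
clock: 6.75
tcp_pos: [0.6095, 0.0432, 0.0129]
orientation: [-0.162, -3.118, -0.001]
contact_force: [-26.0, 3.3, 22.1]
grip_width: 0.0238
gripper_force: 13.8
```

{"method": "send_rows", "body": {
  "deltas": [
    {"dx":-12,"dy":2,"dz":1,"rx":0,"ry":0,"rz":0},
    {"dx":-30,"dy":4,"dz":1,"rx":0,"ry":0,"rz":0},
    {"dx":-55,"dy":6,"dz":30,"rx":0,"ry":0,"rz":0},
    {"dx":-75,"dy":6,"dz":60,"rx":0,"ry":0,"rz":0}
  ]
}}

```text
clock: 7.08
tcp_pos: [0.5406, 0.0477, 0.073]
orientation: [-0.165, -3.132, 0.002]
contact_force: [0.1, -1.0, 1.4]
grip_width: 0.0241
gripper_force: 0.0
```

```bash
python3 - <<'E'
from h import *
a=cam('wrist')['frame']; b=cam('top')['frame'][130:230,200:370]; s=cam('side')['frame'][170:270,220:340]
c=np.zeros((600,800,3),np.uint8); c[:300,:400]=cv2.resize(a,(400,300)); c[:235,400:]=cv2.resize(b,(400,235),interpolation=cv2.INTER_CUBIC); c[300:600,:360]=cv2.resize(s,(360,300),interpolation=cv2.INTER_CUBIC)
cv2.imwrite('pics/p4.png',c);print(r.get_obs()['tcp_pos'])
E
```

```text
[0.54387372 0.04781936 0.07635523]
```

View pics/p4.png

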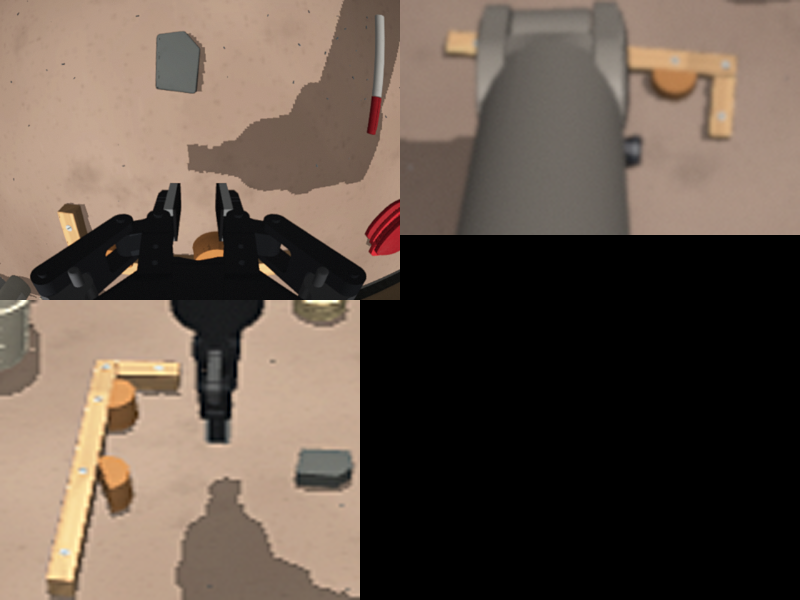

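In the side crop L's right corner touches the rail at (98,458), but its left end stands off, at about (110,500). It is skewed and wedged, so it needs a push on its left end. R is still snug.

```bash
python3 - <<'E'
from m import *
d=cam('side')
def w(p,z): return ray(d,np.array(p,float)/3+[220,170]-.33,z)[:,:2]*1000
Xs=np.array([.9945,-.105]);Ys=np.array([.105,.9945]);c=np.array([638.3,-94])
st=lambda P:np.c_[(P-c)@Xs,(P-c)@Ys]
print('flat edge',st(w([(98,158),(110,201)],.028)).round(1).tolist())
for P,a,cc,z in heels(d):
    print(cc.round(1),a,'stop frame mean',st(P*1000).mean(0).round(1),st(P*1000).min(0).round(1),st(P*1000).max(0).round(1))
    b=cv2.minAreaRect(st(P*1000).astype(np.float32)); print(np.round(b[0],1),np.round(b[1],1),b[2])
E
```

```text
flat edge [[0.3, 129.2], [-17.6, 183.1]]
[260.2 204.8] 128 stop frame mean [-12.1  54.8] [-27.2  15.3] [-0.1 86.5]
[-12.1  50.4] [25.3 71.8] 7.450130939483643
[257.9 230.1] 141 stop frame mean [-18.6 158.2] [-34.1 127.3] [ -1.3 191.5]
[-18.5 158.5] [24.3 68. ] 14.480181694030762
```

{"method": "send_rows", "body": {
  "deltas": [
    {"dx":0,"dy":30,"dz":0,"rx":0,"ry":0,"rz":0},
    {"dx":25,"dy":34,"dz":0,"rx":0,"ry":0,"rz":0},
    {"dx":50,"dy":34,"dz":0,"rx":0,"ry":0,"rz":0},
    {"dx":50,"dy":34,"dz":-30,"rx":0,"ry":0,"rz":0},
    {"dx":50,"dy":34,"dz":-60,"rx":0,"ry":0,"rz":0}
  ],
  "jaw": 0
}}

```text
clock: 7.7
tcp_pos: [0.5971, 0.0821, 0.014]
orientation: [0.166, 3.132, 0.002]
contact_force: [0.1, -0.4, 0.3]
grip_width: 0.0001
gripper_force: 0.0
```

{"method": "send_rows", "body": {
  "deltas": [
    {"dx":0,"dy":0,"dz":0,"rx":0,"ry":0,"rz":0},
    {"dx":6,"dy":-0.5,"dz":0,"rx":0,"ry":0,"rz":0},
    {"dx":12,"dy":-1,"dz":0,"rx":0,"ry":0,"rz":0},
    {"dx":16,"dy":-1.5,"dz":0,"rx":0,"ry":0,"rz":0},
    {"dx":20,"dy":-2,"dz":0,"rx":0,"ry":0,"rz":0}
  ]
}}

```text
clock: 8.12
tcp_pos: [0.6138, 0.0794, 0.0141]
orientation: [0.167, 3.137, -0.0]
contact_force: [-0.3, -0.3, -0.7]
grip_width: 0.0
gripper_force: 0.0
```

{"method": "send_rows", "body": {
  "deltas": [
    {"dx":2,"dy":0,"dz":0,"rx":0,"ry":0,"rz":0},
    {"dx":4,"dy":-0.5,"dz":0,"rx":0,"ry":0,"rz":0},
    {"dx":5,"dy":-0.5,"dz":0,"rx":0,"ry":0,"rz":0},
    {"dx":5,"dy":-0.5,"dz":0,"rx":0,"ry":0,"rz":0}
  ]
}}

```text
clock: 8.45
tcp_pos: [0.6182, 0.0792, 0.0144]
orientation: [0.166, 3.137, 0.0]
contact_force: [0.6, 0.0, -0.4]
grip_width: -0.0001
gripper_force: 0.0
```

{"method": "send_rows", "body": {
  "deltas": [
    {"dx":1,"dy":0,"dz":0,"rx":0,"ry":0,"rz":0},
    {"dx":2,"dy":0,"dz":0,"rx":0,"ry":0,"rz":0},
    {"dx":3,"dy":0,"dz":0,"rx":0,"ry":0,"rz":0},
    {"dx":3,"dy":0,"dz":0,"rx":0,"ry":0,"rz":0}
  ]
}}

```text
clock: 8.78
tcp_pos: [0.6213, 0.0793, 0.0143]
orientation: [0.166, 3.137, 0.0]
contact_force: [-0.6, 0.3, 0.7]
grip_width: 0.0003
gripper_force: 0.1
```

{"method": "send_rows", "body": {
  "deltas": [
    {"dx":1,"dy":0,"dz":0,"rx":0,"ry":0,"rz":0},
    {"dx":2,"dy":0,"dz":0,"rx":0,"ry":0,"rz":0},
    {"dx":2,"dy":0,"dz":0,"rx":0,"ry":0,"rz":0}
  ]
}}

```text
clock: 9.03
tcp_pos: [0.6233, 0.0793, 0.0143]
orientation: [0.166, 3.137, 0.0]
contact_force: [0.1, 0.8, -0.0]
grip_width: 0.0001
gripper_force: 0.2
```

```bash
python3 - <<'E'
from h import *
a=cam('wrist')['frame']; b=cam('top')['frame'][130:230,200:370]; s=cam('side')['frame'][170:270,220:340]
c=np.zeros((600,800,3),np.uint8); c[:300,:400]=cv2.resize(a,(400,300)); c[:235,400:]=cv2.resize(b,(400,235),interpolation=cv2.INTER_CUBIC); c[300:600,:360]=cv2.resize(s,(360,300),interpolation=cv2.INTER_CUBIC)
cv2.imwrite('pics/p5.png',c);print(r.get_obs()['tcp_pos'])
E
```

```text
[0.62315316 0.07920413 0.01431672]
```

View pics/p5.png

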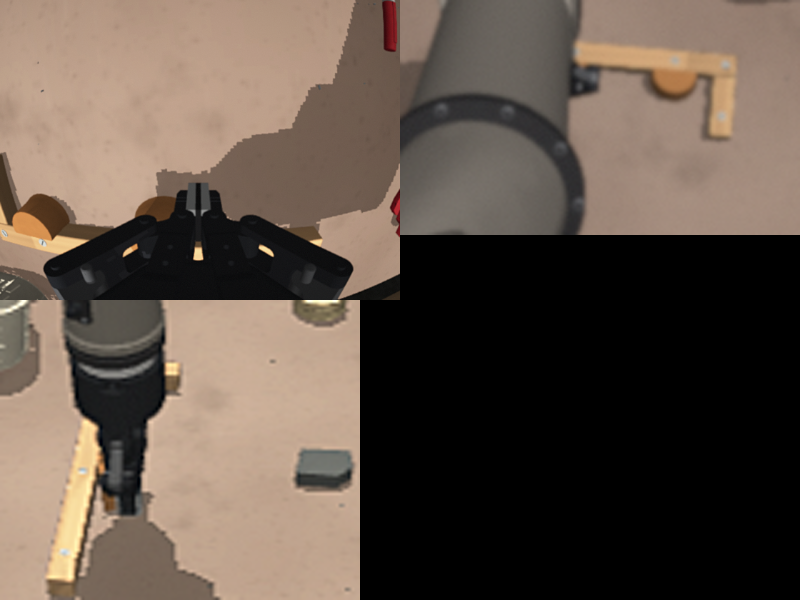

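The wrist view shows the closed fingertips at (198,190), now at L's left end, with L at (157,210) to their right. R is still snug. I'll press on a little to turn L flush.

{"method": "send_rows", "body": {
  "deltas": [
    {"dx":1,"dy":0,"dz":0,"rx":0,"ry":0,"rz":0},
    {"dx":2,"dy":0,"dz":0,"rx":0,"ry":0,"rz":0},
    {"dx":3,"dy":0,"dz":0,"rx":0,"ry":0,"rz":0},
    {"dx":3,"dy":0,"dz":0,"rx":0,"ry":0,"rz":0}
  ]
}}

```text
clock: 9.52
tcp_pos: [0.6264, 0.0791, 0.0144]
orientation: [0.166, 3.137, -0.0]
contact_force: [-0.7, 0.1, 0.0]
grip_width: -0.0001
gripper_force: 0.1
```

{"method": "send_rows", "body": {
  "deltas": [
    {"dx":1,"dy":0,"dz":0,"rx":0,"ry":0,"rz":0},
    {"dx":2,"dy":0,"dz":0,"rx":0,"ry":0,"rz":0},
    {"dx":3,"dy":0,"dz":0,"rx":0,"ry":0,"rz":0},
    {"dx":3,"dy":0,"dz":0,"rx":0,"ry":0,"rz":0}
  ]
}}

```text
clock: 9.85
tcp_pos: [0.6294, 0.0791, 0.0143]
orientation: [0.167, 3.137, 0.0]
contact_force: [-0.1, 0.4, -0.3]
grip_width: -0.0002
gripper_force: 0.1
```

{"method": "send_rows", "body": {
  "deltas": [
    {"dx":-0.6,"dy":-6,"dz":0,"rx":0,"ry":0,"rz":0},
    {"dx":-1.2,"dy":-12,"dz":0,"rx":0,"ry":0,"rz":0},
    {"dx":-1.8,"dy":-18,"dz":0,"rx":0,"ry":0,"rz":0},
    {"dx":-2.5,"dy":-24,"dz":0,"rx":0,"ry":0,"rz":0},
    {"dx":-3.1,"dy":-30,"dz":0,"rx":0,"ry":0,"rz":0}
  ]
}}

```text
clock: 10.27
tcp_pos: [0.6258, 0.048, 0.0143]
orientation: [-0.168, -3.137, 0.0]
contact_force: [0.4, 1.4, 0.5]
grip_width: 0.0001
gripper_force: 0.2
```

```bash
cat > wr.py <<'E'
from m import *
Xs=np.array([.9945,-.105]);Ys=np.array([.105,.9945]);c0=np.array([638.3,-94])
st=lambda P:np.c_[(P-c0)@Xs,(P-c0)@Ys]
def wray(d,uv,z):
    uv=np.atleast_2d(uv).astype(float); p=uv-[d['cx'],d['cy']]; rr=np.hypot(*p.T)+1e-9; t=rr/d['f']
    v=np.c_[p/rr[:,None]*np.sin(t)[:,None],np.cos(t)]@d['R'].T; o=np.array(d['xyz'])
    return (o+v*((z-o[2])/v[:,2])[:,None])[:,:2]*1000
def show():
    o=r.get_obs(); print('tcp stop',st(o['tcp_pos'][None,:2]*1000).round(1))
    for n in('top','side'):
        d=cam(n)
        for P,a,c,z in heels(d):
            q=st(P*1000); print(n,c.round(1),a,'mean',q.mean(0).round(1),'min',q.min(0).round(1),'max',q.max(0).round(1),'rect ang',round(cv2.minAreaRect(q.astype(np.float32))[2],1))
if __name__=='__main__': show()
E
python3 wr.py
```

```text
tcp stop [[-27.3 139.9]]
top [315.5 164.7] 164 mean [-14.2  39.3] min [-27.6  17.9] max [-2.9 59.8] rect ang 4.9
```

{"method": "send_rows", "body": {
  "deltas": [
    {"dx":-0.5,"dy":-5,"dz":0,"rx":0,"ry":0,"rz":0},
    {"dx":-1,"dy":-10,"dz":0,"rx":0,"ry":0,"rz":0},
    {"dx":-1.5,"dy":-14,"dz":0,"rx":0,"ry":0,"rz":0},
    {"dx":-1.9,"dy":-18,"dz":0,"rx":0,"ry":0,"rz":0},
    {"dx":-1.9,"dy":-18,"dz":0,"rx":0,"ry":0,"rz":0}
  ]
}}

```text
clock: 10.78
tcp_pos: [0.6239, 0.0297, 0.0143]
orientation: [-0.169, -3.137, 0.001]
contact_force: [-0.2, -0.6, 0.6]
grip_width: -0.0001
gripper_force: 0.0
```

{"method": "send_rows", "body": {
  "deltas": [
    {"dx":-8,"dy":12,"dz":0,"rx":0,"ry":0,"rz":0},
    {"dx":-25,"dy":25,"dz":20,"rx":0,"ry":0,"rz":0},
    {"dx":-50,"dy":45,"dz":55,"rx":0,"ry":0,"rz":0},
    {"dx":-85,"dy":65,"dz":60,"rx":0,"ry":0,"rz":0},
    {"dx":-120,"dy":85,"dz":60,"rx":0,"ry":0,"rz":0}
  ]
}}

```text
clock: 11.2
tcp_pos: [0.5064, 0.1172, 0.0766]
orientation: [0.167, 3.132, 0.004]
contact_force: [-0.8, 0.7, 0.3]
grip_width: 0.0004
gripper_force: 0.0
```

{"method": "send_rows", "body": {
  "deltas": [
    {"dx":0,"dy":35,"dz":0,"rx":0,"ry":0,"rz":0},
    {"dx":0,"dy":70,"dz":0,"rx":0,"ry":0,"rz":0},
    {"dx":0,"dy":70,"dz":0,"rx":0,"ry":0,"rz":0}
  ]
}}

```text
clock: 11.45
tcp_pos: [0.5039, 0.1951, 0.0747]
orientation: [0.149, 3.138, 0.009]
contact_force: [0.7, 1.5, 1.6]
grip_width: -0.0003
gripper_force: 0.0
```

```bash
python3 - <<'E'
from wr import *
show()
b=cam('top')['frame'][130:230,200:370]; s=cam('side')['frame'][180:240,220:340]
c=np.zeros((600,600,3),np.uint8); c[:300]=cv2.resize(b,(510,300),interpolation=cv2.INTER_CUBIC)[:,:510] if 0 else cv2.copyMakeBorder(cv2.resize(b,(510,300),interpolation=cv2.INTER_CUBIC),0,0,0,90,cv2.BORDER_CONSTANT)
c[300:]=cv2.resize(s,(600,300),interpolation=cv2.INTER_CUBIC)
cv2.imwrite('pics/p6.png',c)
E
```

```text
tcp stop [[-164.   273.4]]
top [292.4 163.2] 163 mean [-15.2  93.3] min [-29.4  73.3] max [ -3.5 113.7] rect ang 1.2
top [315.4 164.8] 165 mean [-14.4  39.5] min [-27.6  17.9] max [-3.1 59.8] rect ang 4.9
side [259.2 211.3] 246 mean [-12.7  82.4] min [-28.3  15.2] max [-1.000e-01  1.432e+02] rect ang 1.1
```

View pics/p6.png

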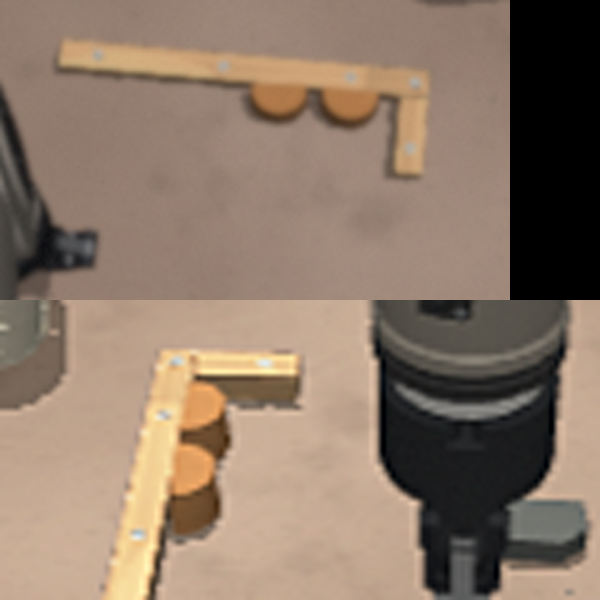

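The top crop shows both heels flat against the rail, at (278,100) and (350,103), with a gap of about 6 mm between them. R's middle is about 38 mm from the leg and L's about 93 mm. The side view agrees. Now the closing push along the rail.

{"method": "send_rows", "body": {
  "deltas": [
    {"dx":25,"dy":-30,"dz":0,"rx":0,"ry":0,"rz":0},
    {"dx":50,"dy":-60,"dz":0,"rx":0,"ry":0,"rz":0},
    {"dx":75,"dy":-92,"dz":0,"rx":0,"ry":0,"rz":0},
    {"dx":100,"dy":-122,"dz":0,"rx":0,"ry":0,"rz":0},
    {"dx":122,"dy":-149,"dz":0,"rx":0,"ry":0,"rz":0}
  ]
}}

```text
clock: 12.07
tcp_pos: [0.6288, 0.0317, 0.0743]
orientation: [0.172, 3.137, -0.002]
contact_force: [0.2, 0.8, -0.1]
grip_width: -0.0
gripper_force: 0.0
```

{"method": "send_rows", "body": {
  "deltas": [
    {"dx":0,"dy":0,"dz":-5,"rx":0,"ry":0,"rz":0},
    {"dx":0,"dy":0,"dz":-30,"rx":0,"ry":0,"rz":0},
    {"dx":0,"dy":0,"dz":-60,"rx":0,"ry":0,"rz":0},
    {"dx":0,"dy":0,"dz":-60,"rx":0,"ry":0,"rz":0}
  ]
}}

```text
clock: 12.4
tcp_pos: [0.6282, 0.0343, 0.0121]
orientation: [0.171, 3.136, -0.001]
contact_force: [0.1, -0.9, 0.9]
grip_width: 0.0002
gripper_force: 0.0
```

{"method": "send_rows", "body": {
  "deltas": [
    {"dx":-3,"dy":0,"dz":1,"rx":0,"ry":0,"rz":0},
    {"dx":-3.5,"dy":-5,"dz":1,"rx":0,"ry":0,"rz":0},
    {"dx":-4,"dy":-10,"dz":1,"rx":0,"ry":0,"rz":0},
    {"dx":-4.5,"dy":-15,"dz":1,"rx":0,"ry":0,"rz":0},
    {"dx":-5,"dy":-18,"dz":1,"rx":0,"ry":0,"rz":0}
  ]
}}

```text
clock: 12.82
tcp_pos: [0.6226, 0.0169, 0.0156]
orientation: [-0.168, -3.137, 0.0]
contact_force: [0.0, 1.1, 0.3]
grip_width: 0.0
gripper_force: 0.6
```

{"method": "send_rows", "body": {
  "deltas": [
    {"dx":-0.2,"dy":-2,"dz":0,"rx":0,"ry":0,"rz":0},
    {"dx":-0.4,"dy":-4,"dz":0,"rx":0,"ry":0,"rz":0},
    {"dx":-0.4,"dy":-4,"dz":0,"rx":0,"ry":0,"rz":0}
  ]
}}

```text
clock: 13.07
tcp_pos: [0.6224, 0.0138, 0.0154]
orientation: [0.167, 3.137, -0.0]
contact_force: [-0.4, 1.3, 0.5]
grip_width: 0.0004
gripper_force: 0.3
```

```bash
python3 wr.py
```

```text
tcp stop [[-27.1 105.5]]
top [320.4 165.9] 125 mean [-16.2  27.9] min [-29.   12.5] max [-4.1 42.3] rect ang 4.2
```

{"method": "send_rows", "body": {
  "deltas": [
    {"dx":-0.1,"dy":-1,"dz":0,"rx":0,"ry":0,"rz":0},
    {"dx":-0.2,"dy":-2,"dz":0,"rx":0,"ry":0,"rz":0},
    {"dx":-0.3,"dy":-3,"dz":0,"rx":0,"ry":0,"rz":0},
    {"dx":-0.3,"dy":-3,"dz":0,"rx":0,"ry":0,"rz":0}
  ]
}}

```text
clock: 13.5
tcp_pos: [0.6222, 0.0111, 0.0153]
orientation: [-0.167, -3.137, -0.0]
contact_force: [-0.6, 1.6, 1.2]
grip_width: -0.0005
gripper_force: 0.6
```

{"method": "send_rows", "body": {
  "deltas": [
    {"dx":-0.1,"dy":-1,"dz":0,"rx":0,"ry":0,"rz":0},
    {"dx":-0.2,"dy":-2,"dz":0,"rx":0,"ry":0,"rz":0},
    {"dx":-0.2,"dy":-2,"dz":0,"rx":0,"ry":0,"rz":0}
  ]
}}

```text
clock: 13.75
tcp_pos: [0.6219, 0.0089, 0.0153]
orientation: [-0.167, -3.137, 0.0]
contact_force: [-0.8, 1.1, 0.0]
grip_width: -0.0004
gripper_force: 0.5
```

{"method": "send_rows", "body": {
  "deltas": [
    {"dx":-0.1,"dy":-1,"dz":0,"rx":0,"ry":0,"rz":0},
    {"dx":-0.2,"dy":-2,"dz":0,"rx":0,"ry":0,"rz":0},
    {"dx":-0.2,"dy":-2,"dz":0,"rx":0,"ry":0,"rz":0}
  ]
}}

```text
clock: 14.0
tcp_pos: [0.6217, 0.0068, 0.0153]
orientation: [-0.167, -3.137, 0.0]
contact_force: [-0.8, 0.2, -0.1]
grip_width: -0.0
gripper_force: 0.5
```

{"method": "send_rows", "body": {
  "deltas": [
    {"dx":-0.1,"dy":-1,"dz":0,"rx":0,"ry":0,"rz":0},
    {"dx":-0.2,"dy":-2,"dz":0,"rx":0,"ry":0,"rz":0},
    {"dx":-0.2,"dy":-2,"dz":0,"rx":0,"ry":0,"rz":0}
  ]
}}

```text
clock: 14.25
tcp_pos: [0.6215, 0.0049, 0.0153]
orientation: [-0.167, -3.137, -0.0]
contact_force: [-0.2, 0.7, 0.5]
grip_width: 0.0002
gripper_force: 0.6
```

```bash
python3 wr.py
```

```text
tcp stop [[-27.1  96.6]]
top [324.2 167. ] 128 mean [-18.   18.8] min [-31.    3.1] max [-5.5 33. ] rect ang 4.9
```

{"method": "send_rows", "body": {
  "deltas": [
    {"dx":-4,"dy":12,"dz":0,"rx":0,"ry":0,"rz":0},
    {"dx":-25,"dy":25,"dz":20,"rx":0,"ry":0,"rz":0},
    {"dx":-50,"dy":50,"dz":55,"rx":0,"ry":0,"rz":0},
    {"dx":-80,"dy":75,"dz":60,"rx":0,"ry":0,"rz":0},
    {"dx":-110,"dy":100,"dz":60,"rx":0,"ry":0,"rz":0}
  ]
}}

```text
clock: 14.77
tcp_pos: [0.5139, 0.1053, 0.0776]
orientation: [0.169, 3.132, 0.003]
contact_force: [0.9, 1.7, -0.2]
grip_width: -0.0001
gripper_force: 0.0
```

{"method": "send_rows", "body": {
  "deltas": [
    {"dx":0,"dy":35,"dz":0,"rx":0,"ry":0,"rz":0},
    {"dx":0,"dy":70,"dz":0,"rx":0,"ry":0,"rz":0},
    {"dx":0,"dy":80,"dz":0,"rx":0,"ry":0,"rz":0},
    {"dx":0,"dy":80,"dz":0,"rx":0,"ry":0,"rz":0}
  ]
}}

```text
clock: 15.1
tcp_pos: [0.5122, 0.1893, 0.0754]
orientation: [0.155, 3.137, 0.004]
contact_force: [0.3, -0.9, -0.2]
grip_width: -0.0002
gripper_force: 0.0
```

```bash
python3 - <<'E'
from wr import *
show()
d=cam('top')
for P,a,c,z in heels(d):
    q=st(P*1000)
    for y0 in np.arange(q[:,1].min(),q[:,1].max(),6):
        k=q[(q[:,1]>=y0)&(q[:,1]<y0+6)]; print(round(y0),k[:,0].min().round(1),k[:,0].max().round(1),end=' | ')
    print()
b=d['frame'][145:195,270:350]; cv2.imwrite('pics/p7.png',cv2.resize(b,(800,500),interpolation=cv2.INTER_CUBIC))
E
```

```text
tcp stop [[-155.1  268.5]]
top [312.5 165.1] 352 mean [-15.8  46.2] min [-31.    2.9] max [-3.1 90.4] rect ang 88.4
side [260.5 206.7] 235 mean [-13.8  62.4] min [-29.    0.9] max [ -0.2 119.4] rect ang 1.3
3 -24.3 -7.1 | 9 -29.6 -5.3 | 15 -30.2 -5.7 | 21 -30.6 -6.3 | 27 -31.2 -4.5 | 33 -29.0 -4.9 | 39 -24.7 -5.5 | 45 -15.9 -3.9 | 51 -23.7 -4.1 | 57 -26.6 -4.5 | 63 -27.0 -5.1 | 69 -29.6 -3.3 | 75 -27.8 -3.7 | 81 -25.9 -4.3 | 87 -16.9 -4.7 |
```

{"method": "send_rows", "body": {
  "deltas": [
    {"dx":5,"dy":-40,"dz":0,"rx":0,"ry":0,"rz":0},
    {"dx":10,"dy":-80,"dz":0,"rx":0,"ry":0,"rz":0},
    {"dx":20,"dy":-120,"dz":0,"rx":0,"ry":0,"rz":0},
    {"dx":30,"dy":-158,"dz":0,"rx":0,"ry":0,"rz":0},
    {"dx":40,"dy":-196,"dz":0,"rx":0,"ry":0,"rz":0}
  ]
}}

```text
clock: 15.67
tcp_pos: [0.5523, -0.0162, 0.0753]
orientation: [-0.172, -3.137, 0.001]
contact_force: [0.4, 0.1, -0.5]
grip_width: -0.0001
gripper_force: 0.0
```

{"method": "send_rows", "body": {
  "deltas": [
    {"dx":13,"dy":-28,"dz":0,"rx":0,"ry":0,"rz":0},
    {"dx":26,"dy":-56,"dz":0,"rx":0,"ry":0,"rz":0},
    {"dx":26,"dy":-56,"dz":0,"rx":0,"ry":0,"rz":0},
    {"dx":26,"dy":-56,"dz":0,"rx":0,"ry":0,"rz":0}
  ]
}}

```text
clock: 16.0
tcp_pos: [0.5784, -0.0726, 0.0752]
orientation: [0.178, 3.137, -0.003]
contact_force: [0.2, -0.0, -0.5]
grip_width: -0.0001
gripper_force: 0.0
```

View pics/p7.png

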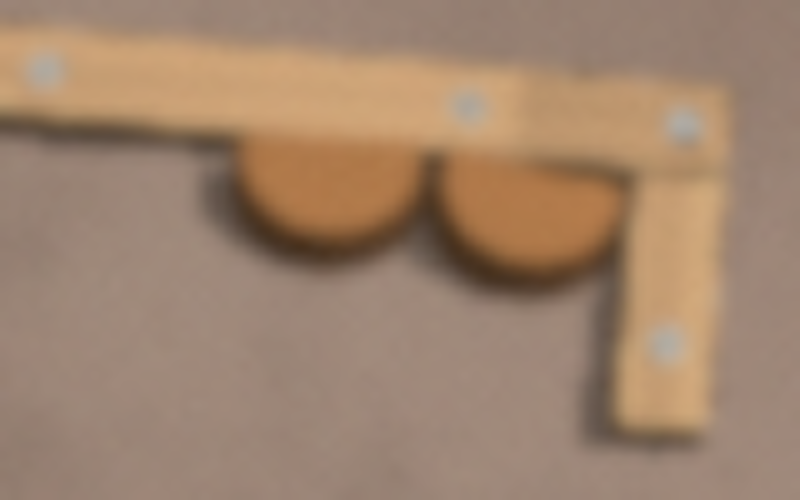

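In the crop both heels are closed up into the corner. R's right end shows a thin gap to the rail near (600,170), so I'll press R home at its right half.

{"method": "send_rows", "body": {
  "deltas": [
    {"dx":0,"dy":3.5,"dz":0,"rx":0,"ry":0,"rz":0},
    {"dx":0,"dy":3.5,"dz":-30,"rx":0,"ry":0,"rz":0},
    {"dx":0,"dy":3.5,"dz":-60,"rx":0,"ry":0,"rz":0},
    {"dx":0,"dy":3.5,"dz":-60,"rx":0,"ry":0,"rz":0},
    {"dx":8,"dy":2.7,"dz":-60,"rx":0,"ry":0,"rz":0}
  ]
}}

```text
clock: 16.42
tcp_pos: [0.5842, -0.0638, 0.0142]
orientation: [-0.164, -3.132, -0.001]
contact_force: [-0.5, 0.8, 0.1]
grip_width: 0.0
gripper_force: 0.0
```

{"method": "send_rows", "body": {
  "deltas": [
    {"dx":5,"dy":-0.5,"dz":0,"rx":0,"ry":0,"rz":0},
    {"dx":10,"dy":-1,"dz":0,"rx":0,"ry":0,"rz":0},
    {"dx":13,"dy":-1.3,"dz":0,"rx":0,"ry":0,"rz":0},
    {"dx":13,"dy":-1.3,"dz":0,"rx":0,"ry":0,"rz":0}
  ]
}}

```text
clock: 16.75
tcp_pos: [0.6011, -0.0664, 0.0161]
orientation: [0.166, 3.135, 0.0]
contact_force: [0.1, -0.8, -0.3]
grip_width: 0.0001
gripper_force: 0.0
```

{"method": "send_rows", "body": {
  "deltas": [
    {"dx":1,"dy":0,"dz":0,"rx":0,"ry":0,"rz":0},
    {"dx":2,"dy":0,"dz":0,"rx":0,"ry":0,"rz":0},
    {"dx":3,"dy":0,"dz":0,"rx":0,"ry":0,"rz":0},
    {"dx":3,"dy":0,"dz":0,"rx":0,"ry":0,"rz":0}
  ]
}}

```text
clock: 17.08
tcp_pos: [0.602, -0.0665, 0.0152]
orientation: [-0.167, -3.135, -0.0]
contact_force: [-2.7, -0.1, 3.4]
grip_width: 0.0001
gripper_force: 1.5
```

{"method": "send_rows", "body": {
  "deltas": [
    {"dx":1,"dy":0,"dz":0,"rx":0,"ry":0,"rz":0},
    {"dx":2,"dy":0,"dz":0,"rx":0,"ry":0,"rz":0},
    {"dx":2,"dy":0,"dz":0,"rx":0,"ry":0,"rz":0}
  ]
}}

```text
clock: 17.33
tcp_pos: [0.6024, -0.0667, 0.015]
orientation: [-0.167, -3.132, -0.0]
contact_force: [-8.4, 0.3, 7.8]
grip_width: 0.0002
gripper_force: 4.1
```

{"method": "send_rows", "body": {
  "deltas": [
    {"dx":1,"dy":0,"dz":0,"rx":0,"ry":0,"rz":0},
    {"dx":2,"dy":0,"dz":0,"rx":0,"ry":0,"rz":0},
    {"dx":2,"dy":0,"dz":0,"rx":0,"ry":0,"rz":0}
  ]
}}

```text
clock: 17.58
tcp_pos: [0.6027, -0.0668, 0.0147]
orientation: [-0.167, -3.129, -0.0]
contact_force: [-11.9, -0.6, 10.2]
grip_width: -0.0
gripper_force: 6.2
```

{"method": "send_rows", "body": {
  "deltas": [
    {"dx":-10,"dy":1,"dz":0,"rx":0,"ry":0,"rz":0},
    {"dx":-25,"dy":3,"dz":0,"rx":0,"ry":0,"rz":0},
    {"dx":-50,"dy":6,"dz":30,"rx":0,"ry":0,"rz":0},
    {"dx":-70,"dy":40,"dz":60,"rx":0,"ry":0,"rz":0},
    {"dx":-80,"dy":80,"dz":60,"rx":0,"ry":0,"rz":0}
  ]
}}

```text
clock: 18.0
tcp_pos: [0.529, 0.0041, 0.0778]
orientation: [0.179, 3.131, -0.002]
contact_force: [1.4, 1.3, -0.3]
grip_width: -0.0002
gripper_force: 0.0
```

{"method": "send_rows", "body": {
  "deltas": [
    {"dx":-5,"dy":40,"dz":0,"rx":0,"ry":0,"rz":0},
    {"dx":-5,"dy":80,"dz":0,"rx":0,"ry":0,"rz":0},
    {"dx":-5,"dy":120,"dz":0,"rx":0,"ry":0,"rz":0},
    {"dx":-5,"dy":160,"dz":0,"rx":0,"ry":0,"rz":0},
    {"dx":-5,"dy":160,"dz":0,"rx":0,"ry":0,"rz":0}
  ]
}}

```text
clock: 18.42
tcp_pos: [0.5231, 0.1791, 0.0749]
orientation: [0.147, 3.136, 0.01]
contact_force: [0.5, 1.5, 0.1]
grip_width: 0.0
gripper_force: 0.0
```

```bash
cat > edge.py <<'E'
from wr import *
def edges(d):
    "sub-pixel: mean profile. heel-vs-rest mask upsampled; front edge fit in stop frame per heel"
    f=cv2.resize(d['frame'],None,fx=6,fy=6,interpolation=cv2.INTER_CUBIC); hsv=cv2.cvtColor(f,cv2.COLOR_BGR2HSV)
    m=((hsv[...,0]>4)&(hsv[...,0]<18)&(hsv[...,1]>135)).astype(np.uint8); v,u=np.where(m[150*6:190*6,270*6:350*6])
    q=st(ray(d,(np.c_[u+270*6,v+150*6]+.5)/6-.5,.028)[:,:2]*1000); q=q[(q[:,0]>-45)&(q[:,0]<15)&(q[:,1]>-3)&(q[:,1]<120)]
    y=np.arange(0,115,2.); fr=np.array([q[abs(q[:,1]-k)<1][:,0].max() if (abs(q[:,1]-k)<1).any() else np.nan for k in y]); bk=np.array([q[abs(q[:,1]-k)<1][:,0].min() if (abs(q[:,1]-k)<1).any() else np.nan for k in y])
    return y,fr,bk
y,fr,bk=edges(cam('top'))
for a,b,c in zip(y,fr,bk): print(int(a),round(b,1),round(c,1),end=' | ')
print()
E
python3 wr.py; python3 edge.py
```

```text
tcp stop [[-143.2  259.5]]
top [312.4 164.9] 349 mean [-15.5  46.5] min [-31.    3.1] max [-3.1 90.4] rect ang 88.3
side [260.4 206.7] 229 mean [-13.4  62.4] min [-28.5   1. ] max [-1.000e-01  1.194e+02] rect ang 0.1
0 nan nan | 2 -7.7 -16.5 | 4 -5.8 -22.3 | 6 -5.6 -24.0 | 8 -5.3 -26.2 | 10 -5.1 -27.2 | 12 -5.2 -28.1 | 14 -4.6 -29.5 | 16 -4.4 -30.5 | 18 -4.6 -31.1 | 20 -4.3 -31.2 | 22 -4.1 -31.8 | 24 -4.2 -31.9 | 26 -4.4 -32.0 | 28 -4.5 -31.0 | 30 -4.0 -30.8 | 32 -3.8 -30.5 | 34 -3.6 -29.5 | 36 -3.3 -28.5 | 38 -3.1 -27.0 | 40 -3.2 -25.2 | 42 -3.3 -23.0 | 44 -4.7 -20.3 | 46 -6.1 -16.5 | 48 -5.2 -16.0 | 50 -3.7 -18.2 | 52 -3.1 -20.8 | 54 -2.7 -23.3 | 56 -2.6 -24.7 | 58 -2.7 -26.1 | 60 -2.5 -26.7 | 62 -2.6 -28.1 | 64 -2.8 -28.6 | 66 -2.9 -28.8 | 68 -3.1 -29.3 | 70 -3.3 -29.5 | 72 -3.5 -29.3 | 74 -3.3 -29.4 | 76 -3.4 -28.7 | 78 -3.6 -28.2 | 80 -3.4 -27.9 | 82 -3.5 -26.4 | 84 -3.4 -25.8 | 86 -3.2 -23.9 | 88 -3.6 -22.5 | 90 -4.2 -19.1 | 92 -5.2 -8.4 | 94 nan nan | 96 nan nan | 98 nan nan | 100 nan nan | 102 nan nan | 104 nan nan | 106 nan nan | 108 nan nan | 110 nan nan | 112 nan nan | 114 nan nan |
```

R's right end is still about 2–3 mm off the rail. My push also bore down on the block (10 N), which jammed it by friction. I'll repeat the nudge with a slight upward drift so that the finger doesn't press it down.

{"method": "send_rows", "body": {
  "deltas": [
    {"dx":4,"dy":-40,"dz":0,"rx":0,"ry":0,"rz":0},
    {"dx":8,"dy":-80,"dz":0,"rx":0,"ry":0,"rz":0},
    {"dx":12,"dy":-120,"dz":0,"rx":0,"ry":0,"rz":0},
    {"dx":20,"dy":-160,"dz":0,"rx":0,"ry":0,"rz":0},
    {"dx":32,"dy":-196,"dz":0,"rx":0,"ry":0,"rz":0}
  ]
}}

```text
clock: 18.98
tcp_pos: [0.554, -0.0331, 0.0747]
orientation: [-0.173, -3.136, 0.002]
contact_force: [0.5, -0.0, -0.4]
grip_width: 0.0
gripper_force: 0.0
```

{"method": "send_rows", "body": {
  "deltas": [
    {"dx":12,"dy":-30,"dz":0,"rx":0,"ry":0,"rz":0},
    {"dx":24,"dy":-48,"dz":0,"rx":0,"ry":0,"rz":0},
    {"dx":24,"dy":-48,"dz":-20,"rx":0,"ry":0,"rz":0},
    {"dx":24,"dy":-48,"dz":-50,"rx":0,"ry":0,"rz":0},
    {"dx":24,"dy":-48,"dz":-50,"rx":0,"ry":0,"rz":0}
  ]
}}

```text
clock: 19.4
tcp_pos: [0.5813, -0.0808, 0.0245]
orientation: [0.174, 3.132, -0.004]
contact_force: [2.2, -2.0, 5.3]
grip_width: 0.0001
gripper_force: 2.2
```

{"method": "send_rows", "body": {
  "deltas": [
    {"dx":-3,"dy":2,"dz":15,"rx":0,"ry":0,"rz":0},
    {"dx":-5,"dy":14,"dz":30,"rx":0,"ry":0,"rz":0},
    {"dx":-5,"dy":15,"dz":30,"rx":0,"ry":0,"rz":0},
    {"dx":-5,"dy":15,"dz":30,"rx":0,"ry":0,"rz":0}
  ]
}}

```text
clock: 19.73
tcp_pos: [0.5745, -0.0621, 0.0552]
orientation: [0.168, 3.136, -0.0]
contact_force: [-0.3, -0.4, 0.2]
grip_width: -0.0
gripper_force: 0.0
```

```bash
python3 wr.py
```

```text
tcp stop [[-66.8  25.1]]
top [296.8 162.7] 55 mean [-13.2  83.2] min [-23.9  75.7] max [-3.9 90.4] rect ang 4.9
side [260.4 206.8] 230 mean [-13.5  63. ] min [-28.5   1. ] max [ -0.2 119.4] rect ang 89.0
```

{"method": "send_rows", "body": {
  "deltas": [
    {"dx":0,"dy":-4,"dz":-20,"rx":0,"ry":0,"rz":0},
    {"dx":0,"dy":-4,"dz":-39,"rx":0,"ry":0,"rz":0},
    {"dx":0,"dy":-4,"dz":-39,"rx":0,"ry":0,"rz":0},
    {"dx":10,"dy":-5,"dz":-39,"rx":0,"ry":0,"rz":0},
    {"dx":22,"dy":-6,"dz":-39,"rx":0,"ry":0,"rz":0}
  ]
}}

```text
clock: 20.25
tcp_pos: [0.5964, -0.0679, 0.0158]
orientation: [-0.168, -3.136, 0.0]
contact_force: [0.0, 0.2, 0.6]
grip_width: 0.0
gripper_force: 0.0
```

{"method": "send_rows", "body": {
  "deltas": [
    {"dx":2,"dy":0,"dz":0,"rx":0,"ry":0,"rz":0},
    {"dx":4,"dy":0,"dz":0,"rx":0,"ry":0,"rz":0},
    {"dx":4,"dy":0,"dz":0,"rx":0,"ry":0,"rz":0}
  ]
}}

```text
clock: 20.5
tcp_pos: [0.6011, -0.0673, 0.0162]
orientation: [0.167, 3.136, -0.0]
contact_force: [-0.4, 1.3, -0.6]
grip_width: 0.0002
gripper_force: 0.0
```

{"method": "send_rows", "body": {
  "deltas": [
    {"dx":1,"dy":0,"dz":0.5,"rx":0,"ry":0,"rz":0},
    {"dx":2,"dy":0,"dz":1,"rx":0,"ry":0,"rz":0},
    {"dx":3,"dy":0,"dz":1.5,"rx":0,"ry":0,"rz":0},
    {"dx":3,"dy":0,"dz":1.5,"rx":0,"ry":0,"rz":0}
  ]
}}

```text
clock: 20.83
tcp_pos: [0.6027, -0.0673, 0.0172]
orientation: [-0.167, -3.136, 0.0]
contact_force: [-1.0, 1.0, 0.4]
grip_width: -0.0003
gripper_force: 0.9
```

{"method": "send_rows", "body": {
  "deltas": [
    {"dx":1,"dy":0,"dz":0.4,"rx":0,"ry":0,"rz":0},
    {"dx":2,"dy":0,"dz":0.8,"rx":0,"ry":0,"rz":0},
    {"dx":3,"dy":0,"dz":1.2,"rx":0,"ry":0,"rz":0},
    {"dx":3,"dy":0,"dz":1.2,"rx":0,"ry":0,"rz":0}
  ]
}}

```text
clock: 21.17
tcp_pos: [0.6053, -0.0679, 0.018]
orientation: [-0.168, -3.135, 0.001]
contact_force: [-3.9, -2.4, 0.8]
grip_width: -0.0003
gripper_force: 1.9
```

{"method": "send_rows", "body": {
  "deltas": [
    {"dx":1,"dy":0.5,"dz":0.4,"rx":0,"ry":0,"rz":0},
    {"dx":2,"dy":1,"dz":0.8,"rx":0,"ry":0,"rz":0},
    {"dx":2,"dy":1,"dz":0.8,"rx":0,"ry":0,"rz":0}
  ]
}}

```text
clock: 21.42
tcp_pos: [0.6054, -0.0677, 0.0181]
orientation: [-0.168, -3.131, 0.002]
contact_force: [-7.9, -4.3, -0.3]
grip_width: 0.0001
gripper_force: 3.6
```

R gave way by 3 mm, and the firm stop is where a flush fit should be. I'll back off and measure.

{"method": "send_rows", "body": {
  "deltas": [
    {"dx":-10,"dy":0,"dz":0,"rx":0,"ry":0,"rz":0},
    {"dx":-25,"dy":2,"dz":0,"rx":0,"ry":0,"rz":0},
    {"dx":-50,"dy":6,"dz":30,"rx":0,"ry":0,"rz":0},
    {"dx":-70,"dy":40,"dz":60,"rx":0,"ry":0,"rz":0},
    {"dx":-80,"dy":80,"dz":60,"rx":0,"ry":0,"rz":0}
  ]
}}

```text
clock: 21.83
tcp_pos: [0.5313, 0.0054, 0.0822]
orientation: [0.178, 3.13, 0.0]
contact_force: [1.1, 1.2, -0.7]
grip_width: -0.0
gripper_force: 0.0
```

{"method": "send_rows", "body": {
  "deltas": [
    {"dx":-5,"dy":40,"dz":0,"rx":0,"ry":0,"rz":0},
    {"dx":-5,"dy":80,"dz":0,"rx":0,"ry":0,"rz":0},
    {"dx":-5,"dy":120,"dz":0,"rx":0,"ry":0,"rz":0},
    {"dx":-5,"dy":160,"dz":0,"rx":0,"ry":0,"rz":0},
    {"dx":-5,"dy":160,"dz":0,"rx":0,"ry":0,"rz":0}
  ]
}}

```text
clock: 22.25
tcp_pos: [0.5251, 0.1804, 0.0793]
orientation: [0.146, 3.135, 0.012]
contact_force: [0.7, -0.1, -0.5]
grip_width: -0.0
gripper_force: 0.0
```

```bash
python3 wr.py; python3 edge.py
```

```text
tcp stop [[-141.4  261. ]]
top [312.2 164.5] 351 mean [-14.5  47.1] min [-29.6   3.3] max [-2.5 90.4] rect ang 1.4
side [260. 207.] 224 mean [-12.6  64. ] min [-27.8   1.1] max [-1.000e-01  1.194e+02] rect ang 2.3
0 nan nan | 2 -4.9 -11.7 | 4 -3.4 -18.2 | 6 -3.2 -20.8 | 8 -2.8 -22.6 | 10 -2.6 -24.4 | 12 -2.8 -25.7 | 14 -2.6 -27.1 | 16 -2.8 -27.7 | 18 -2.9 -27.8 | 20 -2.7 -28.8 | 22 -2.4 -29.0 | 24 -2.2 -29.2 | 26 -2.4 -29.2 | 28 -2.5 -28.6 | 30 -2.3 -28.5 | 32 -2.5 -28.5 | 34 -2.6 -27.5 | 36 -2.8 -26.9 | 38 -3.0 -25.8 | 40 -3.1 -24.4 | 42 -3.3 -21.4 | 44 -3.5 -19.1 | 46 -5.3 -15.4 | 48 -5.1 -15.2 | 50 -4.1 -17.8 | 52 -3.4 -20.4 | 54 -3.1 -22.2 | 56 -2.9 -24.3 | 58 -3.1 -26.1 | 60 -3.2 -27.1 | 62 -3.0 -27.6 | 64 -3.2 -29.0 | 66 -3.4 -29.1 | 68 -3.5 -29.3 | 70 -3.7 -29.9 | 72 -3.5 -30.0 | 74 -3.6 -29.4 | 76 -3.4 -28.8 | 78 -3.6 -28.5 | 80 -3.5 -28.0 | 82 -3.5 -27.6 | 84 -3.7 -26.2 | 86 -3.5 -24.7 | 88 -3.7 -22.9 | 90 -4.2 -19.1 | 92 -5.2 -16.0 | 94 nan nan | 96 nan nan | 98 nan nan | 100 nan nan | 102 nan nan | 104 nan nan | 106 nan nan | 108 nan nan | 110 nan nan | 112 nan nan | 114 nan nan |
```

Both heels measure flush, with front edges within 1 mm of each other and tilt under 0.02 rad. Their middles are about 24 and 71 mm from the leg. Handing in.

```bash
python3 -c "
from bench import r
print(r.hand_in())"
```

```text
the job is handed in; nothing more can be done
None
```

The job is handed in, with no verdict returned: by my last measurement both heel blocks are flush to the rail and closed into the corner, middles about 24 and 71 mm from the short leg; the fingertips touched that leg once (about 5 N).

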